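# Index the round specimen plate and lock it with the key

### The job

Turn the round steel plate on the indexing stand, by pushing the upright dogs near its edge, until one of its two rim notches faces the red arrow. Then slide the orange locking key fully home into that notch and keep it pressed against its stop with a steady push of about 12 N for a second, so that it beds, before letting go. The plate turns stiffly: go by feel, never push the plate or the key with more than 25 N, and leave the other things on the table where they are.

Things in the scene. Friction and masses are not known exactly. Their poses are not given: they have to be found in the camera images.
- stand: Fixed grey indexing stand carrying plate and key; origin on the table under the plate's turning axis. Base slab 12 mm high, from x=-160 to +80 and y=-75 to +75 in its own frame. The key slides along its x axis, on its -x side, in an aluminium guide 39 wide, 40 high, from x=-90 to -67.
- arrow (a point): Tip of the red arrow on top of the key guide, 67 mm from the plate's axis on the stand's -x side, 41 above the table; the arrow points at the axis.
- plate: Loose round steel plate, 120 mm across, 14 thick, lying on the stand and turning about a vertical spigot; origin on its axis at its underside, 20 above the table. Two opposite rim notches, 16 wide, 17 deep, lie on its own +x and -x axes, each with a short black line; either will do. Held down by a brass spring washer (radius 24) with nut and stud (top 56 above the table).
- dog (a point): Centre of one of the plate's four upright round steel dogs, 12 mm in diameter, 28 high (34 to 62 above the table), all at radius 49, at 45, 135, 225 and 315 degrees from the plate's x axis; this is the one at 45. Pushing a dog along its circle takes 4 to 12 N; the plate turns either way without end and stays where it is left.
- key (a joint): Slide of the orange locking key, m: 0 = drawn out, 0.019 = home on a hard stop; grows towards the plate's axis (stand's +x). It moves with 2 to 4 N and stays where it is left. Tongue 13 mm wide, nose tapered to 5 over 7 mm; the nose reaches the rim at 0.005. 1.5 mm to spare each side in a notch; 2 to 4 mm off, the nose drags the plate with 10 to 20 N or jams; further off it is blocked.
- key_tab (a point): Centre of the outer face (away from the plate) of the key's upright orange push tab, 48 mm above the table, 125 from the plate's axis with the key drawn out, 106 when home. Tab 34 wide, 8 thick, 21 to 63 high. A black rubber-capped set screw, 20 across, stands out of it here by 3 to 15 mm, set differently each time and not measured; it gives nothing: push on it along the stand's +x.
- tape_roll: Bystander: roll of blue tape lying flat, 92 across, 18 high (mm); origin under its centre. To be left alone.
- stopwatch: Bystander: black digital stopwatch lying flat, 70x58x17 (mm); origin under its centre. To be left alone.
- sample_tin: Bystander: round silver sample tin, 66 across, 23 high (mm); origin under its centre. To be left alone.
- thickness_gauge: Bystander: bench thickness gauge with round dial, 34x52x88 (mm); origin under its centre. To be left alone.
- wash_bottle: Bystander: white wash bottle with a red top, 90x55x171 (mm); origin under its centre. To be left alone.
- marker: Bystander: white marker with a red cap, lying, 132 long (mm); origin under its centre. To be left alone.
- bottle_amber: Bystander: small amber bottle, 37 across, 95 high (mm); origin under its centre. To be left alone.
Mind the look-alikes: they are no part of the job. Several things have the shape of the plate; the one meant has the colours described above.

How it is judged:
By the outcome, as a careful person would: the job done as asked, in the order asked, and still so for the second after the job is handed in, with the robot touching nothing.
It also fails if it takes over 58 s, if anything falls off the work surface, if the arm or the gripper's body presses on something with over 40 N, if the wrist force passes 120 N, or if a joint passes its speed limit or range.

### The arm

A 6-joint arm with a two-finger parallel gripper is mounted at the origin on a cart in front of the work surface, level with it; the furniture and walls round the work are solid. World frame = base frame: x ahead of the robot, y to its left, z up, the work surface at z = 0. Lengths are in m, angles in rad, forces in N, time in s.
With the tool pointing down it reaches from about 0.375 to 0.9 m from the base axis. Payload 3.1 kg.
Tool frame: the origin (TCP) lies where the fingers leave the gripper's body, on its centre line; the fingertips stand 70 mm ahead of it and the grasp point (between the pads) lies 51 mm ahead of it; z points along the fingers, y is the line along which they close (so a half turn about z gives the same grasp; the last joint's range is limited). The gripper opens to 87 mm and grips with 3 to 60 N. Pads are 19 mm wide; open, the fingers measure 117 mm over their backs; the gripper's body (75 mm by 190 mm) begins 51 mm behind the grasp point.
Start: joints at [-1.312, 0.527, 1.433, -0, 1.181, -0.178], TCP at [0.265, -0.566, 0.292] pointing down, gripper open.
Joint ranges: [-3.08, 3.08], [-0.75, 2.2], [0.22, 2.44], [-1.43, 4.57], [0, 2.65], [-2.85, 2.85]. Speed limits (rad/s): [2.79, 2.79, 3.14, 3.14, 3.14, 3.14].

### API

Orientations are given as a unit quaternion [x, y, z, w].
In Python, from rig import robot gives the robot as it stands.
- The arm moves only by the tool send_rows, never from a script. Its argument "deltas" is text: rows parted by semicolons, each of 7 numbers parted by spaces: the shift along the tool's x, y, z in mm, then the turn, a rotation vector about the tool's x, y, z in degrees, then the opening, from 0 (shut) to 1 (fully open). A call has 1 to 10 rows; each row shifts and turns the commanded pose from where the row before left it, along the tool's axes as they then stand; what a row does not reach is not made up. A row lasts 1/8 s, in which the tool goes at most 62.5 mm and 10.7 degrees, less where a joint would pass 70% of its speed; a pose out of reach is approached as far as the arm can. A call is refused whole if a number of a shift passes 62.5 or a number of a turn 10.7, either way. A call with a gripper value outside its range is refused whole. The fingers move at their own pace and stop on an object; "newtons" is the grip in N (left out, the last holds). Time passes only in rows, so rows that do not move let the fingers close. It gives the time, the measured TCP pose, the force, the opening and the grip force at its end, in the units of the state.
- robot.get_obs(): the state, without advancing time (a new reading comes with each control period).
- robot.camera(name): name is "side" or "top" or "wrist"; returns a dict with "image" (480x640x3 uint8, red, green, blue), "depth" (480x640 float32, m along the optical axis (not along the pixel's ray), 0 where there is no reading), "fovy" (degrees; the focal length in pixels is half the picture's height over the tangent of half this angle, whatever the lens; pixels are square), "cx", "cy" (the principal point, pixels), "rvec" (rotation vector, rad) and "tvec" (3), from world to camera coordinates, as OpenCV has them. Camera axes: x right, y down, z forward; pixel columns grow to the right and rows downward; lengths in m; the calibration is good to about 2 mm. A picture is of the moment at which its call begins.
- robot.hand_in(): hands the job in; it is judged then, once.
Trained networks look in the newest picture that a camera, given by its name, has taken for a name from the list of things; names that differ only in an ending like _2 or _b are one class to them, and where a whole thing is asked for, a point or a joint stands for the part that bears it (a point fixed in the world has none). Each returns a list of dicts, best first, with "p" (0 to 1); they miss things now and then, are a little off and sometimes report something else, mostly with a low value. They report only what shows in the picture. A call takes as long as a camera call. They do not tell look-alikes from the thing itself.
- robot.find_in(camera, thing): "box" ([left, top, right, bottom] in pixels, round what is visible of it).
- robot.cut_out(camera, thing): "region" (480x640 bool, what is visible of it) and "box" ([left, top, right, bottom] in pixels, round what is visible of it).
The state is a dict: "time": time; "q": joint angles; "joint_velocities": joint speeds; "joint_torque": joint torques, N m; "position": TCP position; "tool_rot": TCP orientation; "ft_force": force on the tool from outside, world axes, zero at the start; "moment": the same for the moment, N m; "grip_width": finger opening in m; "grip_force": force on a finger pad.
Only numpy, scipy, OpenCV 4.12 (cv2) and the standard library are available. Lean on these libraries where they do the work, as an engineer would, in place of code of your own. Each camera call takes 0.05 s, during which the arm holds its last target. There are 200 camera calls.

## Working session

There is one attempt and no reset: what is moved stays moved. The work goes in short steps, Python scripts to look and compute and a tool call to move; the robot and the scene stay as the last step left them, time stands still between calls to the robot, and variables do not carry over. Pictures are saved under pics/ and viewed, at most 10 in all, crops included, and the job is handed in when it is done.

Besides the shell and the picture viewer there is one more tool, called as a command line: name --argument value ..., lists and objects as JSON in quotes. send_rows: Moves the arm, as the interface text tells. Its arguments: {"type":"object","properties":{"deltas":{"type":"string"},"newtons":{"type":"number"}},"required":["deltas"]}

```bash
mkdir -p pics; cat > h.py <<'E'
import numpy as np, cv2
from rig import robot
def cam(n):
    c=robot.camera(n); c['f']=240/np.tan(np.radians(c['fovy'])/2)
    c['R']=cv2.Rodrigues(np.array(c['rvec'],float))[0]; c['t']=np.array(c['tvec'],float).ravel(); return c
def cloud(c):
    v,u=np.mgrid[:480,:640]; d=c['depth']
    P=np.stack([(u-c['cx'])/c['f']*d,(v-c['cy'])/c['f']*d,d],-1)
    W=(P-c['t'])@c['R']; W[d==0]=np.nan; return W
def atz(c,u,v,z):
    r=c['R'].T@np.array([(u-c['cx'])/c['f'],(v-c['cy'])/c['f'],1]); o=-c['R'].T@c['t']
    return o+r*(z-o[2])/r[2]
def proj(c,P):
    p=c['R']@np.array(P,float)+c['t']; return c['cx']+c['f']*p[0]/p[2], c['cy']+c['f']*p[1]/p[2]
def save(c,n): cv2.imwrite('pics/'+n,c['image'][:,:,::-1])
E
python3 - <<'E'
from h import *
for n in ('top','side'):
    c=cam(n); save(c,n+'.png'); W=cloud(c)
    print(n,c['f'],-c['R'].T@c['t'])
    for t in ('stand','plate','arrow','dog','key','key_tab'):
        for r in robot.find_in(n,t)[:4]:
            b=np.array(r['box']); u,v=(b[0]+b[2])/2,(b[1]+b[3])/2
            print(t,round(r['p'],2),b.round(),W[int(v),int(u)].round(3))
print(robot.get_obs())
E
```

```text
top 457.38274268228264 [ 0.48126424 -0.00835745  1.2057125 ]
stand 0.73 [238. 222. 342. 315.] [0.502 0.07  0.033]
plate 0.76 [359. 249. 409. 295.] [ 0.498 -0.172  0.002]
plate 0.59 [251. 231. 298. 281.] [0.533 0.11  0.057]
plate 0.5 [125. 269. 151. 294.] [0.461 0.468 0.023]
plate 0.15 [306. 277. 315. 288.] [0.467 0.018 0.054]
arrow 0.69 [235. 217. 343. 315.] [0.507 0.073 0.036]
dog 0.95 [253. 231. 300. 282.] [0.531 0.105 0.053]
dog 0.62 [360. 249. 412. 291.] [ 0.504 -0.18   0.001]
key 0.42 [303. 276. 319. 286.] [0.472 0.018 0.03 ]
side 536.0515281831332 [0.03397132 1.24721121 0.93948437]
stand 0.75 [271. 252. 368. 302.] [0.497 0.129 0.03 ]
stand 0.72 [276. 315. 296. 334.] [0.503 0.331 0.016]
plate 0.95 [336. 220. 374. 247.] [ 0.503 -0.185 -0.004]
plate 0.92 [289. 250. 331. 287.] [0.532 0.12  0.044]
arrow 0.57 [270. 249. 368. 301.] [0.501 0.12  0.033]
dog 0.83 [333. 219. 372. 246.] [ 0.512 -0.181 -0.   ]
dog 0.69 [288. 252. 329. 287.] [0.536 0.119 0.039]
key 0.73 [328. 248. 349. 266.] [ 0.494 -0.009  0.013]
key_tab 0.55 [366. 172. 376. 197.] [ 0.543 -0.443  0.05 ]
key_tab 0.44 [328. 249. 349. 266.] [ 0.494 -0.009  0.013]
{'time': 0.7, 'q': array([-1.31152148e+00,  5.27431822e-01,  1.43268836e+00,  3.49459046e-05,
        1.18144036e+00, -1.78483850e-01]), 'joint_velocities': array([-0.00033192, -0.00013151, -0.00034377, -0.0013919 ,  0.00022047,
        0.00027648]), 'joint_torque': array([ 5.29001554e-04, -4.39860427e+01, -1.76952893e+01,  6.34298986e-02,
        5.03100478e-02, -3.67048983e-05]), 'position': array([ 0.26498023, -0.56601964,  0.29229405]), 'tool_rot': array([9.76142836e-01, 2.17129370e-01, 1.68005395e-05, 1.53910612e-05]), 'ft_force': array([-0.24304386, -0.02543293, -1.1461032 ]), 'moment': array([-0.00276754,  0.00953821, -0.01881517]), 'grip_force': 0.0, 'grip_width': 0.08696991947910912}
```

View pics/top.png

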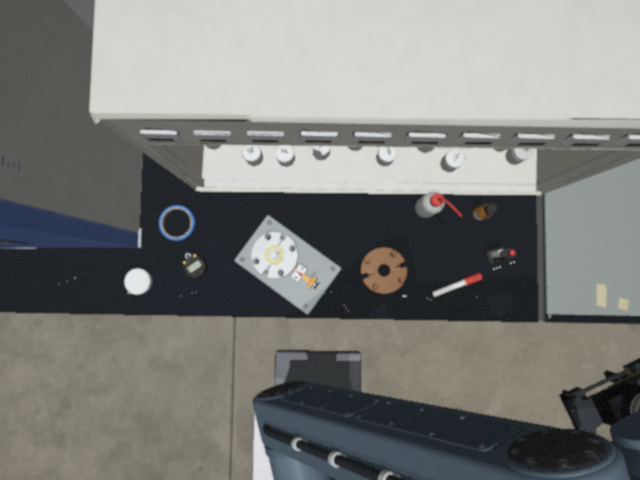

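View pics/side.png

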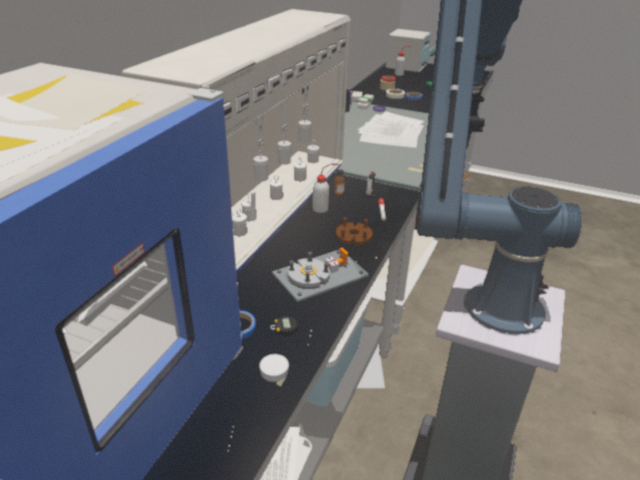

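Top view: the stand is at about (288,265) px, with the steel plate at (275,255) and the key at (311,282). The brown disc at (384,270) is the look-alike. I'll bring the wrist camera over the stand next.

send_rows --deltas "36 -40 0 0 0 0 1;36 -40 0 0 0 0 1;36 -40 0 0 0 0 1;36 -40 0 0 0 0 1;36 -40 0 0 0 0 1;36 -40 0 0 0 0 1;36 -40 0 0 0 0 1;36 -40 0 0 0 0 1;36 -40 0 0 0 0 1;36 -40 0 0 0 0 1"

```text
time: 1.95
position: [0.422, -0.0496, 0.2926]
tool_rot: [0.976, 0.217, 0.001, 0.0]
ft_force: [1.8, 1.4, 0.1]
grip_width: 0.0867
grip_force: 0.0
```

```bash
python3 - <<'E'
from h import *
from scipy.spatial.transform import Rotation as Ro
o=robot.get_obs(); print(o['position'],o['q'],o['tool_rot'],o['time'])
c=cam('wrist'); save(c,'w1.png'); T=Ro.from_quat(o['tool_rot']).as_matrix()
print(c['f'],'cam in tool',T.T@(-c['R'].T@c['t']-o['position']),'cam axes in tool\n',(T.T@c['R'].T).round(3))
W=cloud(c)
for t in ('stand','plate','dog','key','key_tab'):
    for r in robot.find_in('wrist',t)[:2]:
        b=np.array(r['box']);u,v=(b[0]+b[2])/2,(b[1]+b[3])/2
        print(t,round(r['p'],2),b.round(),W[int(v),int(u)].round(3))
E
```

```text
[ 0.42201053 -0.04956974  0.29264863] [-3.81235113e-01  2.57597913e-01  1.90952561e+00  2.74812809e-05
  9.73013293e-01  7.52062826e-01] [9.76171067e-01 2.17001196e-01 6.07199505e-04 4.01625427e-04] 1.95
378.5621167796839 cam in tool [ 7.94407105e-02  7.55298906e-05 -9.30280665e-02] cam axes in tool
 [[-0.    -0.957 -0.291]
 [ 1.    -0.    -0.   ]
 [ 0.    -0.291  0.957]]
stand 0.6 [100.   0. 368. 213.] [0.477 0.058 0.043]
plate 0.68 [122.   1. 277.  89.] [0.51  0.104 0.034]
plate 0.56 [404. 125. 532. 246.] [ 0.504 -0.175  0.001]
dog 0.95 [404. 123. 531. 249.] [ 0.503 -0.176  0.001]
dog 0.68 [121.   1. 274.  93.] [0.507 0.105 0.035]
key 0.58 [241.  82. 294. 162.] [0.477 0.029 0.033]
key_tab 0.68 [254. 109. 296. 163.] [0.471 0.015 0.064]
```

View pics/w1.png

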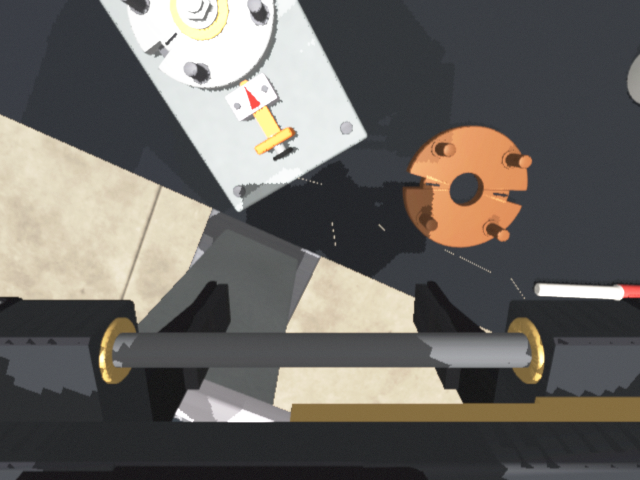

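send_rows --deltas "32 -18 0 0 0 0 1;32 -18 0 0 0 0 1;32 -18 0 0 0 0 1;0 0 0 0 0 -10.3 1;0 0 0 0 0 -10.3 1;0 0 0 0 0 -10.3 1;0 0 0 0 0 0 1"

```text
time: 3.12
position: [0.4857, 0.0367, 0.2922]
tool_rot: [0.884, 0.467, -0.0, 0.0]
ft_force: [0.3, -0.3, 0.2]
grip_width: 0.0866
grip_force: 0.0
```

```bash
python3 - <<'E'
from h import *
o=robot.get_obs(); print(o['position'],o['tool_rot'],o['q'],o['ft_force'],o['moment'])
c=cam('wrist'); save(c,'w2.png'); W=cloud(c)
np.savez('w2.npz',W=W,**{k:c[k] for k in('image','depth','cx','cy','f','R','t')})
for t in ('stand','plate','dog','key','key_tab','arrow'):
    for r in robot.cut_out('wrist',t)[:2]:
        b=np.array(r['box']);P=W[r['region']]
        print(t,round(r['p'],2),b.round(),np.nanmedian(P,0).round(3))
E
```

```text
[0.48571825 0.0367239  0.29217837] [ 8.84217112e-01  4.67076105e-01 -6.31985847e-05  8.02709828e-05] [-1.54331550e-01  3.43086387e-01  1.77038200e+00 -2.38523058e-04
  1.02812972e+00  4.44625714e-01] [ 0.2537196  -0.3141574   0.17417058] [-0.02374116 -0.08930137 -0.00572005]
stand 0.83 [236.  13. 405. 273.] [0.509 0.068 0.013]
plate 0.57 [252.  38. 391. 180.] [0.537 0.117 0.035]
plate 0.56 [387. 298. 484. 403.] [ 0.477 -0.18   0.015]
dog 0.78 [386. 299. 488. 409.] [ 0.476 -0.18   0.015]
dog 0.56 [254.  38. 390. 184.] [0.538 0.116 0.035]
key 0.85 [298. 185. 338. 266.] [0.47  0.019 0.049]
key 0.27 [236.  12. 406. 274.] [0.509 0.069 0.013]
key_tab 0.57 [253.  38. 390. 181.] [0.538 0.117 0.035]
arrow 0.8 [236.  17. 405. 274.] [0.509 0.068 0.013]
arrow 0.51 [253.  39. 388. 185.] [0.538 0.117 0.035]
```

View pics/w2.png

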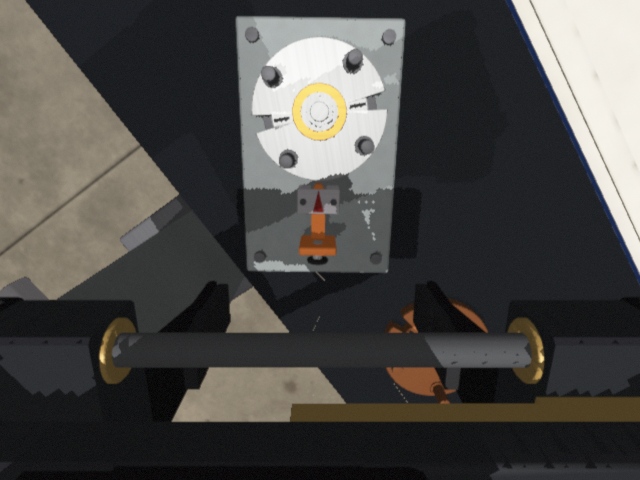

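Wrist view is square to the stand: slab corners (236,17)–(388,272), plate centre (319,110), notches at (263,123) and (377,101), and tab at (318,245). The left notch is about 80° away from the arrow.

```bash
cat >> h.py <<'E'
from scipy.optimize import least_squares
def fit(c,W,guess=(0.535,0.115)):
    """slab pose by minAreaRect, axis by plate rim, dogs"""
    z=W[...,2]; v,u=np.mgrid[:480,:640]; g=np.array(guess); d=np.linalg.norm(W[...,:2]-g,axis=-1)
    m=(z>.028)&(z<.040)&(d<.075)&(v<285)
    P=W[m][:,:2]
    # rim: circle through outermost points per angle
    a=np.arctan2(*(P-g).T[::-1]); r=np.hypot(*(P-g).T); b=np.digitize(a,np.linspace(-np.pi,np.pi,73))
    E=np.array([P[b==k][np.argsort(r[b==k])[-3:]].mean(0) for k in range(1,73) if (b==k).sum()>5])
    s=least_squares(lambda p:np.hypot(*(E-p[:2]).T)-.060,g,loss='soft_l1',f_scale=.001)
    ax=s.x; d=np.linalg.norm(W[...,:2]-ax,axis=-1)
    m=((z>.056)&(z<.066)&(d>.038)&(d<.06)&(v<285)).astype(np.uint8)
    n,l,st,ce=cv2.connectedComponentsWithStats(m)
    D=[W[l==k].mean(0)for k in range(1,n) if st[k,4]>8]
    return ax,D
E
python3 - <<'E'
from h import *
c=dict(np.load('w2.npz')); W=c['W']
ax,D=fit(c,W); print('axis by rim',ax.round(4))
D=np.array(D)
for p in D: print('dog',p.round(4),np.hypot(*(p[:2]-ax)).round(4),np.degrees(np.arctan2(*(p[:2]-ax)[::-1])).round(1))
print('dog mean',D.mean(0))
# slab corners at z=.012
C=np.array([atz(c,u,v,.012)[:2] for u,v in((236,17),(405,18),(388,272),(247,271))]); 
print(C.round(4),[np.linalg.norm(C[i]-C[i-1]).round(4) for i in range(4)])
X=(C[0]+C[1]-C[2]-C[3])/2; yaw=np.arctan2(X[1],X[0]); e=np.array([np.cos(yaw),np.sin(yaw)])
print('yaw',np.degrees(yaw),'axis from slab',C.mean(0)+.04*e)
for z,lo,hi in((.034,0,1),):
    for n,(u,v) in dict(nl=(263,123),nr=(377,101),arrow=(318,191),tab=(318,238)).items():
        p=atz(c,u,v,.041 if n=='arrow' else .063 if n=='tab' else z)[:2]; q=p-ax
        print(n,p.round(4),np.hypot(*q).round(4),np.degrees(np.arctan2(q[1],q[0])).round(1))
hsv=cv2.cvtColor(c['image'],cv2.COLOR_RGB2HSV)
m=(hsv[...,1]>120)&(hsv[...,0]<16)&(W[...,2]>.055)&(W[...,2]<.07)&(np.linalg.norm(W[...,:2]-ax,axis=-1)<.14)
q=(W[m][:,:2]-ax)@e; print('tab top along -x',q.min(),q.max(),'cross',((W[m][:,:2]-ax)@[-e[1],e[0]]).mean())
m=(W[...,2]>.03)&(W[...,2]<.062)&(np.linalg.norm(W[...,:2]-ax,axis=-1)<.16); q=(W[m][:,:2]-ax)@e; cr=(W[m][:,:2]-ax)@[-e[1],e[0]]
k=(np.abs(cr)<.012)&(q<-.124); print('screw',k.sum(), q[k].min() if k.any() else None, W[m][k][:,2].min() if k.any() else 0)
E
```

```text
axis by rim [0.5346 0.1121]
dog [0.5802 0.1294 0.0622] 0.0488 20.7
dog [0.5177 0.1578 0.0621] 0.0487 110.2
dog [0.5519 0.0669 0.0622] 0.0484 -69.1
dog [0.4893 0.0952 0.0623] 0.0483 -159.6
dog mean [0.53477164 0.11231755 0.06223928]
[[ 0.5197  0.2192]
 [ 0.6413  0.1352]
 [ 0.5047 -0.06  ]
 [ 0.3823  0.025 ]] [np.float64(0.2379), np.float64(0.1477), np.float64(0.2382), np.float64(0.149)]
yaw 54.87216461819252 axis from slab [0.53501974 0.11254895]
nl [0.4886 0.1331] 0.0505 155.4
nr [0.5818 0.0917] 0.0514 -23.4
arrow [0.4953 0.0566] 0.068 -125.3
tab [0.4738 0.0249] 0.1063 -124.9
tab top along -x -0.12270603192611552 -0.1145094805685317 cross -1.3844595695184965e-05
screw 166 -0.13370048720749264 0.04214556921754562
```

```bash
python3 - <<'E'
from h import *
W=np.load('w2.npz')['W']; W2=cloud(cam('top'))
for w in (W,W2):
    P=w.reshape(-1,3); 
    for y in (0,.05,.1,.15,.2):
        m=(np.abs(P[:,1]-y)<.02)&(P[:,2]>.02)&(P[:,0]>.55)
        Q=P[m]; 
        if len(Q): 
            Q=Q[np.hypot(Q[:,0]-.535,Q[:,1]-.112)>.065]
            for lo,hi in((.02,.1),(.1,.2),(.2,.4),(.4,.9)):
                k=(Q[:,2]>lo)&(Q[:,2]<hi)
                if k.sum()>3: print(y,lo,hi,'min x',Q[k][:,0].min().round(3),end=' | ')
    print()
E
```

```text
0 0.02 0.1 min x 0.69 | 0 0.2 0.4 min x 0.55 | 0.05 0.02 0.1 min x 0.69 | 0.05 0.2 0.4 min x 0.55 | 0.1 0.02 0.1 min x 0.69 | 
0 0.02 0.1 min x 0.69 | 0 0.1 0.2 min x 0.766 | 0 0.2 0.4 min x 0.55 | 0 0.4 0.9 min x 0.687 | 0.05 0.02 0.1 min x 0.69 | 0.05 0.1 0.2 min x 0.756 | 0.05 0.2 0.4 min x 0.551 | 0.05 0.4 0.9 min x 0.687 | 0.1 0.02 0.1 min x 0.69 | 0.1 0.1 0.2 min x 0.752 | 0.1 0.4 0.9 min x 0.687 | 0.15 0.02 0.1 min x 0.615 | 0.15 0.1 0.2 min x 0.753 | 0.15 0.4 0.9 min x 0.687 | 0.2 0.02 0.1 min x 0.689 | 0.2 0.1 0.2 min x 0.761 | 0.2 0.4 0.9 min x 0.692 |
```

send_rows --deltas "45 -1 0 0 0 0 1;45 -1 0 0 0 0 1;0 0 0 0 0 -9.3 1;0 0 0 0 0 -9.3 1;0 0 0 0 0 -9.3 1;0 0 40 0 0 0 1;0 0 40 0 0 0 1;0 0 0 0 0 0 1"

```text
time: 4.53
position: [0.5322, 0.1142, 0.2098]
tool_rot: [0.744, 0.668, -0.003, -0.002]
ft_force: [-0.3, 0.6, 0.5]
grip_width: 0.087
grip_force: 0.0
```

```bash
cat > st.py <<'E'
from h import *
import sys
from scipy.spatial.transform import Rotation as Ro
o=robot.get_obs(); T=Ro.from_quat(o['tool_rot']).as_matrix()
tx,ty=float(sys.argv[1]),float(sys.argv[2]); d=T.T@(np.array([tx,ty,o['position'][2]])-o['position'])
print('t',o['time'],'pos',o['position'].round(4),'yaw',np.degrees(np.arctan2(T[1,0],T[0,0])).round(2),'q6',o['q'][5].round(2),'tool shift mm',(d*1e3).round(1))
print('F',o['ft_force'].round(2),'M',o['moment'].round(3),'tilt',T[:,2].round(4))
E
python3 st.py .5348 .1123
```

```text
t 4.525 pos [0.5322 0.1142 0.2098] yaw 83.87 q6 0.11 tool shift mm [-1.7  2.8 -0. ]
F [-0.3   0.57  0.48] M [-0.026 -0.11  -0.039] tilt [-0.0074 -0.     -1.    ]
```

send_rows --deltas "-1.7 2.8 0 0 0 0 1;0 0 30 0 0 0 1;0 0 30 0 0 0 1;0 0 20 0 0 0 1;0 0 12 0 0 0 1;0 0 0 0 0 0 1"

```text
time: 5.28
position: [0.5375, 0.1122, 0.1207]
tool_rot: [0.744, 0.668, 0.0, 0.0]
ft_force: [0.2, 0.1, -0.3]
grip_width: 0.0868
grip_force: 0.0
```

```bash
python3 st.py .5348 .1123
```

```text
t 5.275 pos [0.5375 0.1122 0.1207] yaw 83.88 q6 0.11 tool shift mm [-0.2 -2.7 -0. ]
F [ 0.18  0.07 -0.29] M [-0.005 -0.1   -0.011] tilt [ 0.001  0.    -1.   ]
```

send_rows --deltas "-0.2 -2.7 4 0 0 0 1;0 0 0 0 0 0 1;0 0 0 0 0 -4 1;0 0 0 0 0 -4 1;0 0 0 0 0 -4 1;0 0 0 0 0 -4 1"

```text
time: 6.02
position: [0.5344, 0.1124, 0.1168]
tool_rot: [0.643, 0.766, 0.0, 0.0]
ft_force: [0.2, -0.2, 0.1]
grip_width: 0.0873
grip_force: 2.2
```

```bash
python3 st.py .5348 .1123
```

```text
t 6.025 pos [0.5344 0.1124 0.1168] yaw 99.95 q6 -0.17 tool shift mm [-0.1  0.4  0. ]
F [ 0.21 -0.23  0.1 ] M [ 0.01  -0.122 -0.229] tilt [ 1.1e-03  4.0e-04 -1.0e+00]
```

send_rows --deltas "0 0 0 0 0 -4 1;0 0 0 0 0 -4 1;0 0 0 0 0 -4 1;0 0 0 0 0 -4 1"

```text
time: 6.52
position: [0.5345, 0.1123, 0.1168]
tool_rot: [0.53, 0.848, 0.0, 0.0]
ft_force: [0.5, 0.7, -0.2]
grip_width: 0.0872
grip_force: 2.2
```

```bash
python3 st.py .5348 .1123
```

```text
t 6.525 pos [0.5345 0.1123 0.1168] yaw 115.95 q6 -0.45 tool shift mm [-0.1  0.3  0. ]
F [ 0.5   0.74 -0.23] M [-0.006 -0.108 -0.246] tilt [ 1.3e-03  3.0e-04 -1.0e+00]
```

Turning steadily at about 0.24 Nm, which is low force. I'll carry on to about 164°.

send_rows --deltas "0 0 0 0 0 -5 1;0 0 0 0 0 -5 1;0 0 0 0 0 -5 1;0 0 0 0 0 -5 1;0 0 0 0 0 -5 1;0 0 0 0 0 -5 1;0 0 0 0 0 -5 1;0 0 0 0 0 -5 1;0 0 0 0 0 -5 1;0 0 0 0 0 -3 1"

```text
time: 7.78
position: [0.5351, 0.1121, 0.1169]
tool_rot: [0.14, 0.99, 0.0, 0.001]
ft_force: [0.8, -1.0, -0.8]
grip_width: 0.0871
grip_force: 2.3
```

```bash
python3 - <<'E'
from h import *
c=cam('wrist'); save(c,'w3.png'); W=cloud(c); np.savez('w3.npz',W=W,**{k:c[k] for k in('image','depth','cx','cy','f','R','t')})
z=W[...,2];d=np.linalg.norm(W[...,:2]-[.5348,.1123],axis=-1)
m=((z>.057)&(z<.066)&(d>.036)&(d<.062)).astype(np.uint8)
n,l,s,_=cv2.connectedComponentsWithStats(m)
for k in range(1,n):
    if s[k,4]>8: p=W[l==k].mean(0);q=p[:2]-[.5348,.1123];print(s[k],p.round(4),np.hypot(*q).round(4),np.degrees(np.arctan2(q[1],q[0])).round(2))
E
python3 st.py .5348 .1123
```

```text
[269 196  30  31 712] [0.4853 0.1105 0.0622] 0.0495 -177.87
[ 417  265   30   68 1048] [0.535  0.1597 0.0619] 0.0474 89.81
[196 289  31  44 421] [0.5168 0.0694 0.0614] 0.0465 -112.79
[345 386  26  18 348] [0.5799 0.1163 0.061 ] 0.0452 5.11
t 7.825 pos [0.5351 0.1121 0.1169] yaw 164.0 q6 -1.29 tool shift mm [ 0.3  0.1 -0. ]
F [ 0.49 -0.62 -0.22] M [-0.069 -0.341 -0.129] tilt [ 0.0026 -0.     -1.    ]
```

View pics/w3.png

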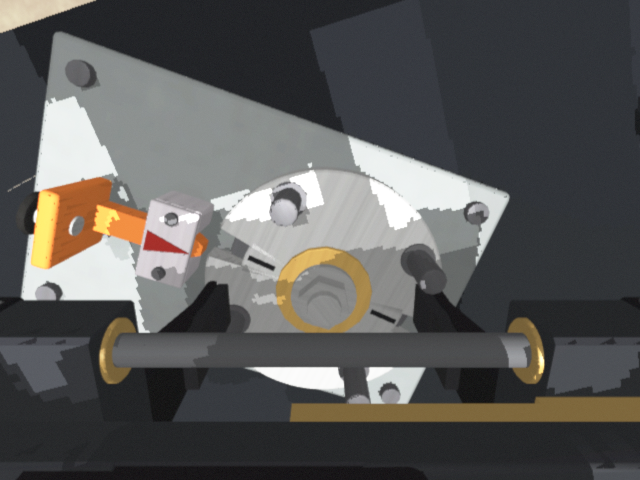

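The near notch (its black line at (262,263)) is about 7.7° short of the arrow line. I'll push 7° more, then measure.

send_rows --deltas "0 0 0 0 0 -3 1;0 0 0 0 0 -3 1;0 0 0 0 0 -1 1;0 0 0 0 0 0 1;0 0 0 0 0 3 1;0 0 -30 0 0 0 1;0 0 -40 0 0 0 1;0 0 -50 0 0 0 1;0 0 -50 0 0 0 1;0 0 -6 0 0 0 1"

```text
time: 9.07
position: [0.5351, 0.1127, 0.2959]
tool_rot: [0.105, 0.994, 0.0, 0.003]
ft_force: [-0.5, -0.2, -0.5]
grip_width: 0.0871
grip_force: 0.0
```

```bash
python3 st.py .4857 .0367
```

```text
t 9.075 pos [0.5351 0.1127 0.2959] yaw 167.9 q6 -1.36 tool shift mm [ 32.4 -84.6  -0.3]
F [-0.46 -0.19 -0.48] M [ 0.132 -0.127 -0.015] tilt [ 6.6e-03  2.0e-04 -1.0e+00]
```

send_rows --deltas "16 -42 0 0 0 0 1;16 -42 0 0 0 0 1;0 0 0 0 0 10.3 1;0 0 0 0 0 10.3 1;0 0 0 0 0 10.3 1;0 0 0 0 0 10.3 1;0 0 0 0 0 10.3 1;0 0 0 0 0 10.3 1;0 0 0 0 0 10.3 1;0 0 0 0 0 10.3 1"

```text
time: 10.32
position: [0.4837, 0.0373, 0.2908]
tool_rot: [0.736, 0.677, -0.001, -0.002]
ft_force: [0.6, 0.4, -0.5]
grip_width: 0.0872
grip_force: 0.0
```

send_rows --deltas "0 0 0 0 0 10.3 1;0 0 0 0 0 10.3 1;0 0 0 0 0 10 1;0 0 0 0 0 0 1;0 0 0 0 0 0 1"

```text
time: 10.95
position: [0.4845, 0.037, 0.2915]
tool_rot: [0.887, 0.462, -0.001, -0.001]
ft_force: [-0.4, -0.9, 0.7]
grip_width: 0.0869
grip_force: 0.0
```

```bash
python3 st.py .4857 .0367; python3 - <<'E'
from h import *
c=cam('wrist'); save(c,'w4.png'); W=cloud(c); np.savez('w4.npz',W=W,**{k:c[k] for k in('image','depth','cx','cy','f','R','t')})
ax,D=fit(c,W); D=np.array(D); print(ax,D.mean(0),len(D)); ce=D.mean(0)[:2]
A=np.array([np.degrees(np.arctan2(*(p[:2]-ce)[::-1])) for p in D]); print(A.round(2), 'notch err deg', ((A+45-234.87+45)%90-45).round(2))
I=c['image'][80:300,200:440]; cv2.imwrite('pics/w4c.png',cv2.resize(I,None,fx=3.2,fy=2.7,interpolation=cv2.INTER_CUBIC)[:600,:,::-1])
E
```

```text
t 10.95 pos [0.4845 0.037  0.2915] yaw 55.03 q6 0.46 tool shift mm [ 0.4  1.2 -0. ]
F [-0.38 -0.89  0.66] M [ 0.001 -0.004  0.011] tilt [-2.1e-03  3.0e-04 -1.0e+00]
[0.53425197 0.11188841] [0.53449215 0.11233184 0.06223651] 4
[ 100.74   10.69  -79.26 -169.31] notch err deg [0.87 0.82 0.87 0.82]
```

View pics/w4.png

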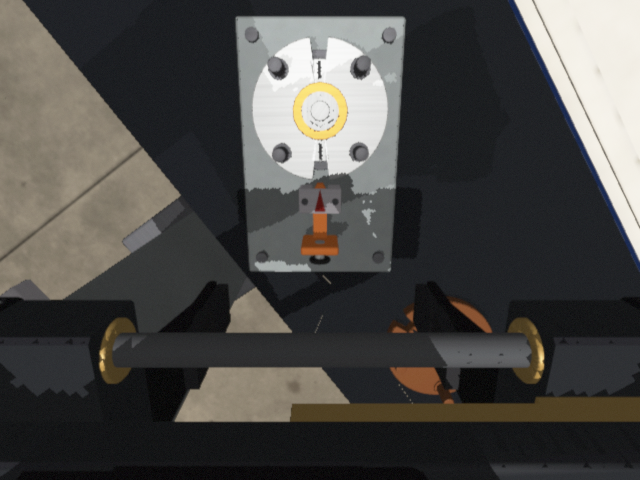

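The plate is 0.8° (0.9 mm) past centre, which is inside the 1.5 mm clearance. The notch at (320,165) lines up with the key. Next I'll shut the fingers and go behind the tab screw.

send_rows --deltas "-37 -1 0 0 0 0 0;-37 -1.5 0 0 0 0 0;0 0 0 0 0 0 0;0 0 40 0 0 0 0;0 0 50 0 0 0 0;0 0 40 0 0 0 0;0 0 0 0 0 0 0" --newtons 20

```text
time: 11.88
position: [0.4396, -0.0213, 0.1601]
tool_rot: [0.887, 0.461, -0.002, -0.002]
ft_force: [-0.0, 0.7, 0.0]
grip_width: 0.0252
grip_force: 0.0
```

```bash
python3 st.py .4397 -.0226
```

```text
t 11.875 pos [ 0.4396 -0.0213  0.1601] yaw 54.94 q6 0.31 tool shift mm [-1.   0.8 -0. ]
F [-0.01  0.69  0.02] M [-0.045 -0.113 -0.025] tilt [-0.0062  0.0022 -1.    ]
```

send_rows --deltas "0 0 27 0 0 0 0;0 0 27 0 0 0 0;0 0 0 0 0 0 0;0 0 0 0 0 0 0"

```text
time: 12.38
position: [0.4416, -0.0223, 0.1096]
tool_rot: [0.887, 0.461, 0.001, 0.001]
ft_force: [-0.3, 0.6, 0.8]
grip_width: 0.0009
grip_force: 0.0
```

```bash
python3 st.py .4397 -.0226
```

```text
t 12.375 pos [ 0.4416 -0.0223  0.1096] yaw 54.91 q6 0.31 tool shift mm [-1.4 -1.4 -0. ]
F [-0.35  0.61  0.75] M [-0.04  -0.023  0.014] tilt [ 2.6e-03 -7.0e-04 -1.0e+00]
```

send_rows --deltas "0 -1.4 3 0 0 0 0;5 0 0 0 0 0 0;3 0 0 0 0 0 0;2 0 0 0 0 0 0;2 0 0 0 0 0 0"

```text
time: 13.0
position: [0.4464, -0.0114, 0.1053]
tool_rot: [0.887, 0.461, -0.0, -0.0]
ft_force: [0.3, 0.5, 0.5]
grip_width: 0.0003
grip_force: 0.0
```

```bash
cat > k.py <<'E'
from h import *
o=robot.get_obs(); e=np.array([.5754,.8178]); n=np.array([-e[1],e[0]]); q=o['position'][:2]-[.5346,.1123]
print('t',o['time'],'along',(q@e*1e3).round(2),'cross',(q@n*1e3).round(2),'z',o['position'][2].round(4),'push',(-o['ft_force'][:2]@e).round(2),'side',(o['ft_force'][:2]@n).round(2),'Fz',o['ft_force'][2].round(2),'M',o['moment'].round(2))
E
python3 k.py
```

```text
t 13.0 along -151.93 cross 0.94 z 0.1053 push -0.57 side -0.02 Fz 0.47 M [-0.05 -0.02  0.06]
```

send_rows --deltas "2 0.9 0 0 0 0 0;2 0 0 0 0 0 0;2 0 0 0 0 0 0;1.5 0 0 0 0 0 0;1.5 0 0 0 0 0 0"

```text
time: 13.62
position: [0.4522, -0.0048, 0.1052]
tool_rot: [0.887, 0.461, -0.0, 0.0]
ft_force: [0.3, -1.5, 0.8]
grip_width: -0.0
grip_force: 0.8
```

```bash
python3 k.py
```

```text
t 13.625 along -143.21 cross 0.05 z 0.1052 push 1.09 side -1.13 Fz 0.81 M [-0.29  0.05 -0.01]
```

send_rows --deltas "1.5 0 0 0 0 0 0;1.5 0 0 0 0 0 0;1 0 0 0 0 0 0"

```text
time: 14.0
position: [0.4545, -0.0014, 0.1052]
tool_rot: [0.887, 0.461, -0.0, -0.0]
ft_force: [-0.4, -0.8, -0.1]
grip_width: 0.0001
grip_force: 0.8
```

```bash
python3 k.py
```

```text
t 14.0 along -139.07 cross 0.04 z 0.1052 push 0.86 side -0.15 Fz -0.15 M [-0.28  0.06  0.01]
```

send_rows --deltas "1.5 0 0 0 0 0 0;1.5 0 0 0 0 0 0;1.5 0 0 0 0 0 0"

```text
time: 14.38
position: [0.4571, 0.0023, 0.1053]
tool_rot: [0.887, 0.461, -0.0, -0.0]
ft_force: [-0.4, -2.1, 0.0]
grip_width: 0.0004
grip_force: 0.8
```

```bash
python3 k.py
```

```text
t 14.375 along -134.52 cross 0.05 z 0.1053 push 1.98 side -0.88 Fz 0.03 M [-0.24  0.08 -0.05]
```

send_rows --deltas "1.5 0 0 0 0 0 0;1.5 0 0 0 0 0 0;1 0 0 0 0 0 0"

```text
time: 14.75
position: [0.4595, 0.0056, 0.1052]
tool_rot: [0.887, 0.461, -0.0, -0.0]
ft_force: [-1.3, -2.0, 0.5]
grip_width: 0.0005
grip_force: 0.8
```

```bash
python3 k.py
```

```text
t 14.75 along -130.5 cross 0.06 z 0.1052 push 2.43 side -0.06 Fz 0.51 M [-0.27  0.12 -0.08]
```

send_rows --deltas "1.5 0 0 0 0 0 0;1.5 0 0 0 0 0 0;0.5 0 0 0 0 0 0"

```text
time: 15.12
position: [0.4615, 0.0085, 0.1052]
tool_rot: [0.887, 0.461, -0.0, -0.0]
ft_force: [-0.6, -0.8, -0.2]
grip_width: 0.0004
grip_force: 0.8
```

```bash
python3 k.py
```

```text
t 15.125 along -127.0 cross 0.05 z 0.1052 push 0.97 side 0.01 Fz -0.24 M [-0.26  0.05 -0.03]
```

send_rows --deltas "0.5 0 0 0 0 0 0;0.5 0 0 0 0 0 0;0.5 0 0 0 0 0 0"

```text
time: 15.5
position: [0.4616, 0.0088, 0.1053]
tool_rot: [0.887, 0.461, -0.001, 0.0]
ft_force: [-3.7, -9.1, 2.0]
grip_width: 0.0006
grip_force: 5.0
```

```bash
python3 k.py
```

```text
t 15.5 along -126.67 cross 0.12 z 0.1053 push 9.62 side -2.18 Fz 1.95 M [-1.61  0.63 -0.  ]
```

send_rows --deltas "0.3 0 0 0 0 0 0;0.3 0 0 0 0 0 0"

```text
time: 15.75
position: [0.4617, 0.0089, 0.1053]
tool_rot: [0.887, 0.462, -0.001, 0.0]
ft_force: [-5.0, -11.2, 2.5]
grip_width: 0.0007
grip_force: 6.1
```

```bash
python3 k.py
```

```text
t 15.75 along -126.57 cross 0.13 z 0.1053 push 12.0 side -2.34 Fz 2.48 M [-1.97  0.77 -0.02]
```

send_rows --deltas "0 0 0 0 0 0 0;0 0 0 0 0 0 0;0 0 0 0 0 0 0;0 0 0 0 0 0 0;0 0 0 0 0 0 0"

```text
time: 16.38
position: [0.4616, 0.0088, 0.1053]
tool_rot: [0.887, 0.461, -0.001, 0.0]
ft_force: [-4.7, -10.8, 1.3]
grip_width: 0.0008
grip_force: 5.6
```

```bash
python3 k.py; python3 - <<'E'
from h import *
c=cam('wrist'); save(c,'w5.png'); W=cloud(c)
e=np.array([.5754,.8178]); n=np.array([-e[1],e[0]]);q=W[...,:2]-[.5346,.1123]
hsv=cv2.cvtColor(c['image'],cv2.COLOR_RGB2HSV)
m=(hsv[...,1]>120)&(hsv[...,0]<16)&(W[...,2]>.055)&(W[...,2]<.07)&(np.linalg.norm(q,axis=-1)<.14)
a=q[m]@e; print('tab top along',np.percentile(a,[1,50,99]) if m.any() else None,m.sum())
E
```

```text
t 16.375 along -126.6 cross 0.14 z 0.1053 push 11.56 side -2.43 Fz 1.32 M [-1.86  0.73 -0.04]
tab top along [-0.10474784 -0.09949729 -0.09716197] 2100
```

View pics/w5.png

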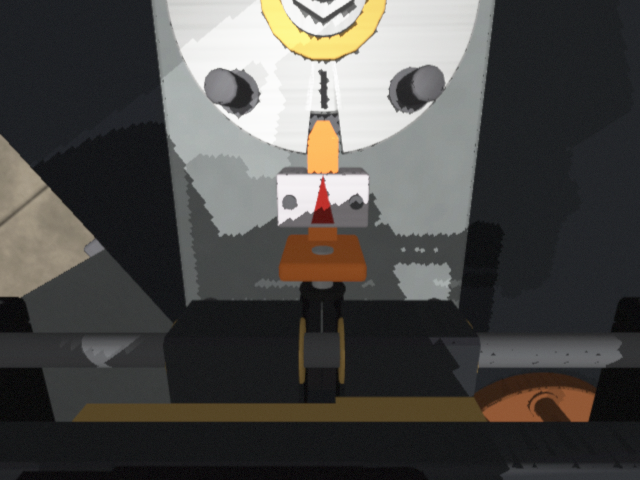

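The wrist view shows the tongue tip at (322,120), well inside the notch, and the tab face near −105 mm, which matches home. I'll hold the 12 N push longer, then back off and lift.

send_rows --deltas "0.1 0 0 0 0 0 0;0 0 0 0 0 0 0;0 0 0 0 0 0 0;0 0 0 0 0 0 0;0 0 0 0 0 0 0;0 0 0 0 0 0 0;0 0 0 0 0 0 0;0 0 0 0 0 0 0;0 0 0 0 0 0 0;0 0 0 0 0 0 0"

```text
time: 17.68
position: [0.4616, 0.0088, 0.1053]
tool_rot: [0.887, 0.461, -0.002, 0.0]
ft_force: [-4.0, -9.7, 2.0]
grip_width: 0.0005
grip_force: 5.8
```

```bash
python3 k.py
```

```text
t 17.675 along -126.59 cross 0.14 z 0.1053 push 10.29 side -2.29 Fz 1.99 M [-1.91  0.73 -0.06]
```

send_rows --deltas "-3 0 0 0 0 0 0;-10 0 0 0 0 0 0;-20 0 0 0 0 0 0;0 0 -40 0 0 0 0;0 0 -50 0 0 0 0;0 0 -50 0 0 0 0;0 0 -40 0 0 0 0;30 0 0 0 0 0 0;30 0 0 0 0 0 0;0 0 0 0 0 0 0"

```text
time: 18.92
position: [0.4787, 0.0332, 0.2853]
tool_rot: [0.887, 0.462, 0.001, 0.0]
ft_force: [0.1, -0.3, -0.5]
grip_width: 0.0004
grip_force: 0.0
```

```bash
python3 k.py; python3 - <<'E'
from h import *
c=cam('wrist'); save(c,'w6.png'); W=cloud(c)
e=np.array([.5754,.8178]);q=W[...,:2]-[.5346,.1123]
hsv=cv2.cvtColor(c['image'],cv2.COLOR_RGB2HSV)
m=(hsv[...,1]>120)&(hsv[...,0]<16)&(W[...,2]>.055)&(W[...,2]<.07)&(np.linalg.norm(q,axis=-1)<.14)
a=q[m]@e; print('tab top along',a.min(),a.max(),m.sum())
ax,D=fit(c,W); D=np.array(D); ce=D.mean(0)[:2]
print([np.degrees(np.arctan2(*(p[:2]-ce)[::-1])).round(2) for p in D])
E
```

```text
t 18.925 along -96.82 cross 0.17 z 0.2853 push 0.15 side -0.26 Fz -0.49 M [-0.01  0.02 -0.02]
tab top along -0.10484644151512384 -0.09746114482027832 400
[np.float64(10.67), np.float64(100.72), np.float64(-169.27), np.float64(-79.23)]
```

View pics/w6.png

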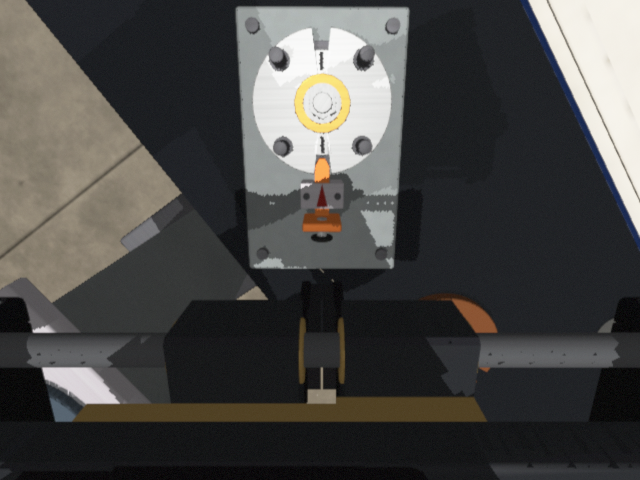

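```bash
python3 - <<'E'
from h import *
c=cam('wrist'); e=np.array([.5754,.8178]); a0=np.array([.5346,.1123])
c4=dict(np.load('w4.npz'))
for k in (c4,c):
    h=cv2.cvtColor(k['image'],cv2.COLOR_RGB2HSV); W=k['W'] if 'W' in k else cloud(k)
    m=(h[...,1]>120)&(h[...,0]<18)&(np.linalg.norm(W[...,:2]-a0,axis=-1)<.15)
    v,u=np.where(m); s=abs(u-320)<4
    q=(W[...,:2]-a0)@e; z=W[...,2]
    col=slice(310,331)
    print('orange z .02-.04 max along (tongue tip)', np.percentile(q[m&(z<.04)],99.5), 'tab top med',np.median(q[m&(z>.058)]), 'min',q[m&(z>.058)].min())
    # black screw cap outermost, and guide reference
    g=(z>.038)&(z<.0425)&(abs((W[...,:2]-a0)@[-e[1],e[0]])<.02)&(h[...,1]<60); g&=(q<-.06)&(q>-.095); print('guide',np.percentile(q[g],[1,50,99]))
    t=(z>.04)&(z<.06)&(q<-.108)&(q>-.15)&(abs((W[...,:2]-a0)@[-e[1],e[0]])<.008)&~m; print('screw min', np.percentile(q[t],2) if t.any() else None)
E
```

```text
orange z .02-.04 max along (tongue tip) -0.06321151138011576 tab top med -0.11585473181410239 min -0.12326303841241498
guide [-0.08932462 -0.07618764 -0.06683427]
screw min -0.13365013305173806
orange z .02-.04 max along (tongue tip) -0.045764186668069945 tab top med -0.09933807282835498 min -0.10528588961926987
guide [-0.0896185  -0.07663568 -0.06682971]
screw min -0.11627752702306483
```

The tongue tip is at 45.8 mm from the axis, against 46 expected when home, and the tool is clear.

```bash
python3 -c "
from rig import robot
print(robot.hand_in())"
```

```text
the job is handed in; nothing more can be done
None
```

The job is handed in: a plate notch faces the red arrow (within about 1°), and the key went home to its stop, was held there at about 12 N (10–12 N read) for nearly 2 s, and was let go at about 19 s with the bystanders untouched; the hand-in returned no verdict.

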